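# Set a capacitor for reading and click the scanner into its notch

## Task

On the reading station, first turn the blue capacitor on its spot so that its white stripe squarely faces the scanner, and let go of it standing upright on the spot. Then take the scanner by its blue grip post and slide it along the rail towards the capacitor until you feel the ball detent click into its notch, without running it against the red end stop. Finish holding: keep the grip post gripped with the scanner resting in the notch, and leave the other things on the bench where they are.

Things in the scene. Friction and masses are not known exactly. Their poses are not given: they have to be found in the camera images.
- station: Aluminium plate fixed to the bench, x -60 to +60, y -160 to +190 mm in its own frame, 12 mm thick, origin on the bench surface. +y is the way from the scanner to the capacitor; the rail lies along y. Beside the rail at x = +43 mm lies a white index strip, 16 mm wide, 10 mm high, with the notch (a 12 mm gap, shown by a yellow block beside it); its place varies and is not reported.
- spot (a point): Centre of the round reading spot (dark disc with a white rim, 68 mm across) on top of the station's plate, 12 mm above the bench, at y = +135 mm of the station. Its axes are those of the station.
- can: Blue capacitor can, loose, upright, 50 mm across, 80 mm high, about 160 g, standing on the spot. Origin at the centre of its underside, z up. Its own +x points through the middle of its white stripe (14 mm wide, full height; a white bar on the top also points to it). It faces the scanner when its +x points along the station's -y.
- can_mark (a point): Middle of the white stripe, on the can's side, 25 mm from its axis, 40 mm above its underside.
- grip (a point): Centre of the blue grip post on the grey scanner, 85 mm above the bench. The post is 24 mm (station x) by 20 mm (station y) by 34 mm high, so this point is 17 mm below its top and 17 mm above the scanner's flat top (50 by 50 mm). Gripping it across station y is firm. The scanner cannot lift, tilt or turn.
- scanner (a joint): How far the scanner carriage (grey, amber window towards the capacitor) has slid along station +y, in m: 0 at its start stop, 0.110 against the red end stop; it starts at 0 to 0.02. The notch lies somewhere between 0.040 and 0.090. Sliding takes about 1.5 N. Site grip is at x = -4 mm, y = -90 mm + this value in the station's frame.
- ball (a joint): Drop of the spring ball under the brass plunger on the scanner's +x side, in m: about 0.0005 while it rides on the flat strip, about 0.0034 when fully in the notch; above 0.0024 the scanner is within about 1.5 mm of the notch's centre.
- ball_tip (a point): Centre of the spring ball (16 mm across), pressed down on the strip by about 8 N. In the last 6 mm before the notch's centre it pulls the scanner forward with 3 to 5 N; past the centre it resists and takes 15 to 22 N to climb out. Let go within about 4 mm of the centre, the scanner settles in the notch by itself.
- spare_can: Bystander: black capacitor can, 50 mm across, 80 mm high, origin under its centre.
- meter: Bystander: yellow multimeter lying flat, 190 by 90 by 36 mm, origin under its centre.
- driver: Bystander: screwdriver with red handle, 200 mm long, lying on the bench; origin under its middle.
- bin: Bystander: black open parts tray, 100 by 140 by 50 mm, origin under its centre.

How it is judged:
On the way, in this order (a step that is already met when the one before it is completed fails the run):
1. the capacitor stands released on its spot with its stripe facing the scanner (angle between the x axis of can and the y axis of station, either way round below 0.26 rad and y of can_mark in the frame of spot below -0.008 m and horizontal distance between can and spot below 0.014 m and angle between can's own z axis and vertical below 0.1 rad and height (world z) of can below 0.016 m and contact force between the fingers and can below 0.1 N), for 0.3 s.
2. the scanner is held with its ball in the notch (value of joint ball above 0.0024 m and contact force between the fingers and scanner above 5 N and velocity of joint scanner between -0.01 and 0.01 m/s), for 0.3 s.
At the end, for the whole second after the job is handed in: Ball in the notch (plunger over 2.4 mm down, scanner within about 1.5 mm of centre), scanner still and gripped with over 5 N; capacitor upright, untouched, within 14 mm of the spot's centre, stripe within 15 degrees of facing the scanner (all of step 1 and all of step 2); the arm keeps its last pose, push and grip.
It fails at once if the scanner is run against the red end stop (value of joint scanner above 0.108 m).
It fails at once if the capacitor is tipped (angle between can's own z axis and vertical above 0.5 rad).
It fails at once if a bystander is disturbed (moved over 20 mm) (distance of any of spare_can, meter, driver, bin from where it was at the start of the episode above 0.02 m).
It also fails if it takes over 72 s, if anything falls off the work surface, if the arm or the gripper's body presses on something with over 40 N, if the wrist force passes 120 N, or if a joint passes its speed limit or range.

## Robot

A 6-joint arm with a two-finger parallel gripper is mounted at the origin on the work surface. World frame = base frame: x ahead of the robot, y to its left, z up, the work surface at z = 0. Lengths are in m, angles in rad, forces in N, time in s.
With the tool pointing down it reaches from about 0.35 to 0.775 m from the base axis. Payload 7.3 kg.
Tool frame: the origin (TCP) lies at the centre of the arm's flange, where the gripper is bolted on; the fingertips stand 178 mm ahead of it and the grasp point (between the pads) lies 159 mm ahead of it (tip_extent is the distance from the TCP to the fingertips, in m); z points along the fingers, y is the line along which they close (so a half turn about z gives the same grasp; the last joint's range is limited). The gripper opens to 92 mm and grips with 3 to 60 N. Pads are 19 mm wide; open, the fingers measure 130 mm over their backs; the gripper's body (75 mm by 190 mm) begins 47 mm behind the grasp point.
Start: joints at [-1.261, 0.342, 1.524, -0, 1.275, -0.146], TCP at [0.231, -0.471, 0.405] pointing down, gripper open.
Joint ranges: [-2.53, 2.53], [-0.77, 2.02], [0.04, 2.7], [-1, 4.14], [0.28, 2.66], [-3.11, 3.11]. Speed limits (rad/s): [2.57, 2.57, 3.14, 3.14, 3.14, 3.14].

## Interface

Orientations are given as [roll, pitch, yaw] about the fixed x, y, z axes, in that order (R = Rz(yaw) Ry(pitch) Rx(roll)).
In Python, from cell import * gives the robot as it stands.
- The arm moves only by the tool arm_command, never from a script. Its arguments are lists of equal length, an entry for each row: "xyz": the shift along the world's x, y, z in mm, a list of three; "spin": the turn about the world's z in degrees. In form: {"xyz": [[tx, ty, tz], ...], "spin": [spin, ...]}. A call has 1 to 20 rows; each row shifts and turns the commanded pose from where the row before left it; what a row does not reach is not made up. A row lasts 1/10 s, in which the tool goes at most 50 mm and 8.59 degrees, less where a joint would pass 70% of its speed; a pose out of reach is approached as far as the arm can. A call with a gripper value outside its range is refused whole. "jaw" is the opening, from -1 (shut) to 1 (fully open), set as the call begins (left out, the last holds). The fingers move at their own pace and stop on an object; "squeeze" is the grip in N (left out, the last holds). Time passes only in rows, so rows that do not move let the fingers close. It gives the time, the measured TCP pose, the force, the opening and the grip force at its end, in the units of the state.
- observe(): the state, without advancing time (a new reading comes with each control period).
- read_camera(name): name is "scene" or "top" or "wrist"; returns a dict with "img" (420x560x3 uint8, red, green, blue), "depth" (420x560 float32, m along the optical axis (not along the pixel's ray), 0 where there is no reading), "fx", "fy", "cx", "cy" (pixels), "world_from_camera" (4x4, takes a point from camera to world coordinates). Camera axes: x right, y up, looking along -z (the intrinsics and any distortion apply to the point x, -y, -z); pixel columns grow to the right and rows downward; lengths in m; the calibration is good to about 2 mm. A picture is of the moment at which its call begins.
- hand_in(): hands the job in; it is judged then, once.
The state is a dict: "time": time; "qpos": joint angles; "qvel": joint speeds; "joint_efforts": joint torques, N m; "tool_pos": TCP position; "tool_rot": TCP orientation; "contact_force": force on the tool from outside, world axes, zero at the start; "torque": the same for the moment, N m; "opening": finger opening in m; "grip_force": force on a finger pad.
Only numpy, scipy, OpenCV 4.12 (cv2) and the standard library are available. Lean on these libraries where they do the work, as an engineer would, in place of code of your own. Each camera call takes 0.05 s, during which the arm holds its last target. There are 200 camera calls.

## Working session

There is one attempt and no reset: what is moved stays moved. The work goes in short steps, Python scripts to look and compute and a tool call to move; the robot and the scene stay as the last step left them, time stands still between calls to the robot, and variables do not carry over. Pictures are saved under pics/ and viewed, at most 10 in all, crops included, and the job is handed in when it is done.

Besides the shell and the picture viewer there is one more tool, called by a JSON object that holds its "op" and its "data". arm_command: Moves the arm, as the interface text tells. Its arguments: {"type":"object","properties":{"xyz":{"type":"array","items":{"type":"array","items":{"type":"number"}}},"spin":{"type":"array","items":{"type":"number"}},"jaw":{"type":"number"},"squeeze":{"type":"number"}},"required":["xyz","spin"]}

```bash
mkdir -p pics; ls
python3 - <<'E'
from cell import *
import cv2,numpy as np
for n in("top","scene"):
    c=read_camera(n);cv2.imwrite(f"pics/{n}0.png",c["img"][:,:,::-1]);np.savez(f"{n}0.npz",**c)
    print(n,c["fx"],c["cx"],c["cy"],[k for k in c],np.round(c["world_from_camera"],3))
o=observe();print(o)
E
```

```text
pics
top 413.3075475420412 281.432866756289 208.66159902046647 ['img', 'depth', 'fx', 'fy', 'cx', 'cy', 'world_from_camera'] [[-0.027  0.992 -0.123  0.414]
 [-1.    -0.025  0.012  0.042]
 [ 0.009  0.123  0.992  1.369]
 [ 0.     0.     0.     1.   ]]
scene 400.5196304112841 280.6268245196872 209.7246368973375 ['img', 'depth', 'fx', 'fy', 'cx', 'cy', 'world_from_camera'] [[ 0.88  -0.33   0.341  0.928]
 [ 0.475  0.596 -0.647 -0.628]
 [ 0.011  0.732  0.682  0.793]
 [ 0.     0.     0.     1.   ]]
{'time': 0.1, 'qpos': array([-1.26099958e+00,  3.42663419e-01,  1.52491512e+00,  2.76147044e-06,
        1.27538909e+00, -1.45995762e-01]), 'qvel': array([-0.00030979, -0.00060281, -0.00213557,  0.00172687, -0.00360919,
       -0.00053339]), 'joint_efforts': array([ 1.96685636e-03, -4.32002735e+01, -2.44694835e+01,  7.18951668e-02,
        5.25789033e-02, -4.94292897e-05]), 'tool_pos': array([ 0.23107832, -0.47128259,  0.40411113]), 'tool_rot': array([-3.14023269e+00, -2.02640637e-04,  4.55791565e-01]), 'contact_force': array([-0.65260156, -0.26811311,  0.60500865]), 'torque': array([-0.00035844, -0.03228622, -0.00832941]), 'grip_force': 0.0, 'opening': 0.09191183435227664}
```

View pics/top0.png

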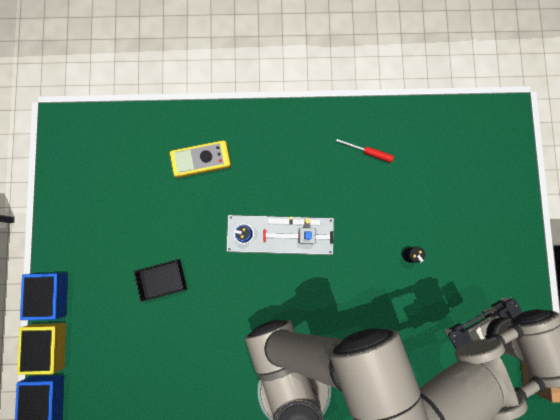

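View pics/scene0.png

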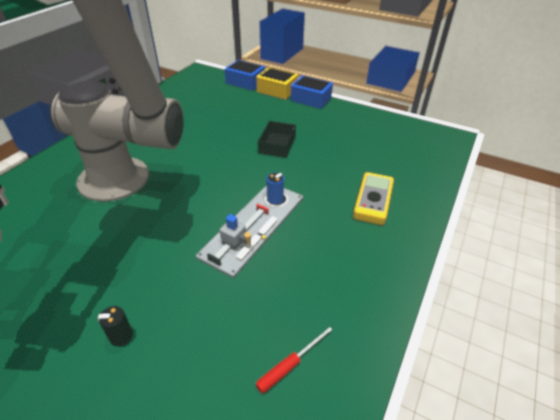

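The top view shows the can at about (243,234), the scanner at (307,236), and the plate from x 227 to 334 and y 215 to 255. The yellow and brass bits are near (291,220) and (308,222). Next I'll measure these and zoom in.

```bash
cat > h.py <<'E'
import numpy as np,cv2
def ray(c,uv,z):
    uv=np.atleast_2d(np.asarray(uv,float));M=c["world_from_camera"]
    d=np.c_[(uv[:,0]-c["cx"])/c["fx"],-(uv[:,1]-c["cy"])/c["fy"],-np.ones(len(uv))]@M[:3,:3].T
    o=M[:3,3];return o+d*((z-o[2])/d[:,2])[:,None]
def blobs(mask,amin=4):
    n,l,s,ce=cv2.connectedComponentsWithStats(mask.astype(np.uint8));return [(int(s[i,4]),ce[i],l==i) for i in range(1,n) if s[i,4]>=amin]
E
python3 - <<'E'
from h import *
c=dict(np.load("top0.npz"));im=c["img"];hsv=cv2.cvtColor(im,cv2.COLOR_RGB2HSV)
roi=np.zeros(im.shape[:2],bool);roi[208:262,220:342]=1
g=roi&~((hsv[...,0]>50)&(hsv[...,0]<95)&(hsv[...,1]>90))
b=max(blobs(g),key=lambda t:t[0]);cn=max(cv2.findContours(b[2].astype(np.uint8),0,1)[0],key=cv2.contourArea)
P=ray(c,cn[:,0,:],0.012);r=cv2.minAreaRect((P[:,:2]*1000).astype(np.float32));print("plate",r)
for nm,m in dict(blue=(hsv[...,0]>100)&(hsv[...,0]<130)&(hsv[...,1]>110),red=((hsv[...,0]<8)|(hsv[...,0]>172))&(hsv[...,1]>120),yel=(hsv[...,0]>12)&(hsv[...,0]<35)&(hsv[...,1]>110)).items():
    for a,ce,l in blobs(m&roi,3): print(nm,a,ce.round(1),(ray(c,ce,.1)*1000).round(),(ray(c,ce,.03)*1000).round(), c["depth"][l].min())
cr=im[210:260,222:340];cv2.imwrite("pics/crop0.png",cv2.resize(cr,None,fx=6.5,fy=6.5,interpolation=cv2.INTER_CUBIC)[:,:,::-1])
E
```

```text
plate ((496.5314025878906, 33.390777587890625), (351.752685546875, 124.38184356689453), 86.86971282958984)
blue 67 [245.5 234.4] [[493. 139. 100.]] [[498. 144.  30.]] 1.2685285
blue 45 [307.6 234.8] [[487. -52. 100.]] [[491. -57.  30.]] 0.0
red 22 [264.3 235. ] [[490.  81. 100.]] [[494.  84.  30.]] 1.3265048
yel 5 [290.6 217.8] [[541.  -1. 100.]] [[548.  -3.  30.]] 1.3495617
yel 12 [306.9 220.7] [[531. -51. 100.]] [[537. -56.  30.]] 1.3029431
yel 6 [243.5 229. ] [[510. 145. 100.]] [[516. 150.  30.]] 1.2714669
yel 7 [241.7 236. ] [[489. 151. 100.]] [[493. 157.  30.]] 1.2689085
```

View pics/crop0.png

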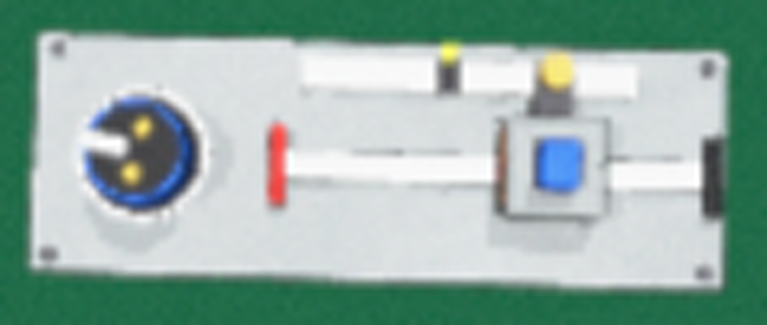

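The crop shows the can's white bar pointing image-left (away from the scanner), so it needs about a half turn. The yellow notch mark is at crop (450,60), the plunger at (558,70) and the post at (560,165).

```bash
cat >> h.py <<'E'
def cloud(c):
    v,u=np.mgrid[0:420,0:560];d=c["depth"];M=c["world_from_camera"]
    p=np.stack([(u-c["cx"])/c["fx"]*d,-(v-c["cy"])/c["fy"]*d,-d],-1)@M[:3,:3].T+M[:3,3];p[d==0]=np.nan;return p*1000
E
python3 - <<'E'
from h import *
for n in("top","scene"):
    c=dict(np.load(n+"0.npz"));p=cloud(c);X,Y,Z=p[...,0],p[...,1],p[...,2]
    reg=(X>420)&(X<580)&(Y>-160)&(Y<230)
    pl=p[reg&(Z>5)&(Z<18)];print(n,"plate z",np.median(pl[:,2]))
    t=reg&(Y>100)&(Z>85)&(Z<105);q=p[t];(cc,r)=cv2.minEnclosingCircle(q[:,:2].astype(np.float32))
    print("can top",len(q),q.mean(0).round(1),cc,r)
    w=t&(c["img"].min(-1)>150);print("bar",p[w].mean(0).round(1),w.sum())
    g=reg&(Y<40)&(Z>92);print("post",p[g].mean(0).round(1),g.sum())
    g=reg&(Y<40)&(Z>58)&(Z<75)&(X<515);print("scanner top",p[g].mean(0).round(1),g.sum())
    hsv=cv2.cvtColor(c["img"],cv2.COLOR_RGB2HSV)
    y=reg&(Y<60)&(hsv[...,0]>12)&(hsv[...,0]<35)&(hsv[...,1]>110)
    for a,ce,l in blobs(y,3):print("yel",a,ce.round(1),np.nanmedian(p[l],0).round(1))
# top rays for circle on z=.092
c=dict(np.load("top0.npz"));im=c["img"].astype(int)
m=np.zeros((420,560),bool);m[222:248,228:258]=1
d=m&(im.max(-1)<175)&(((im[...,2]-im[...,0])>25)|(im.max(-1)<95))
P=ray(c,np.argwhere(d)[:,::-1],.092)*1000;print("dark/blue",len(P),cv2.minEnclosingCircle(P[:,:2].astype(np.float32)),P.mean(0))
print(ray(c,[[243.5,233.4],[236.2,232]],.092)*1000)
E
```

```text
top plate z 12.29410811494036
can top 204 [499.8 149.3  93.1] (499.94769287109375, 150.0299530029297) 25.059234619140625
bar [505.2 163.5  92.7] 24
post [488.  -52.6 101.7] 53
scanner top [486.8 -50.6  67.7] 200
yel 5 [290.6 217.8] [548.2  -4.7  25.6]
yel 12 [306.9 220.7] [533.1 -53.7  67.2]
scene plate z 11.646437810399313
can top 180 [501.  144.   91.4] (497.8641662597656, 146.81773376464844) 26.755809783935547
bar [503.7 160.4  92.7] 19
post [489.  -56.3  99.6] 75
scanner top [493.6 -62.9  66.4] 242
yel 31 [247.1 236.1] [537.6 -60.8  65.7]
yel 9 [263.1 236.7] [550.3  -7.3  18.2]
dark/blue 145 ((497.7501220703125, 146.69407653808594), 26.088876724243164) [496.85338204 142.6549185   92.        ]
[[497.23367861 145.68374689  92.        ]
 [502.14981502 168.14408964  92.        ]]
```

{"op": "arm_command", "data": {"xyz": [[15.8,36.5,0],[15.8,36.5,0],[15.8,36.5,0],[15.8,36.5,0],[15.8,36.5,0],[15.8,36.5,0],[15.8,36.5,0],[15.8,36.5,0],[15.8,36.5,0],[15.8,36.5,0],[15.8,36.5,0],[15.8,36.5,0],[15.8,36.5,0],[15.8,36.5,0],[15.8,36.5,0],[15.8,36.5,0],[15.8,36.5,0],[0,0,0],[0,0,0]], "spin": [8.2,8.2,8.2,8.2,8.2,8.2,8.2,8.2,8.2,8.2,8.2,8.2,8.2,8.2,8.2,8.2,8.2,0,0], "jaw": 1, "squeeze": 15}}

```text
time: 2.0
tool_pos: [0.4996, 0.1497, 0.404]
tool_rot: [-3.141, -0.001, 2.89]
contact_force: [-0.7, 0.3, -0.2]
opening: 0.0919
grip_force: 0.0
```

Run:
```python
from cell import *
from h import *
c=read_camera("wrist");np.savez("wrist1.npz",**c);cv2.imwrite("pics/w1.png",c["img"][:,:,::-1])
p=cloud(c);X,Y,Z=p[...,0],p[...,1],p[...,2];print(np.round(c["world_from_camera"],3))
t=(abs(X-500)<45)&(abs(Y-149)<45)&(Z>86)&(Z<105)
q=p[t];print(len(q),q[:,:2].mean(0) if len(q) else 0,cv2.minEnclosingCircle(q[:,:2].astype(np.float32)) if len(q) else 0)
w=t&(c["img"].min(-1)>150);print(p[w].mean(0),w.sum())
```

```text
[[ 0.249 -0.937 -0.244  0.435]
 [ 0.969  0.241  0.064  0.166]
 [-0.001 -0.252  0.968  0.385]
 [ 0.     0.     0.     1.   ]]
1777 [498.00818266 149.48009566] ((499.0545654296875, 149.59140014648438), 25.242040634155273)
[503.07318304 163.0707146   93.32266946] 172
```

View pics/w1.png

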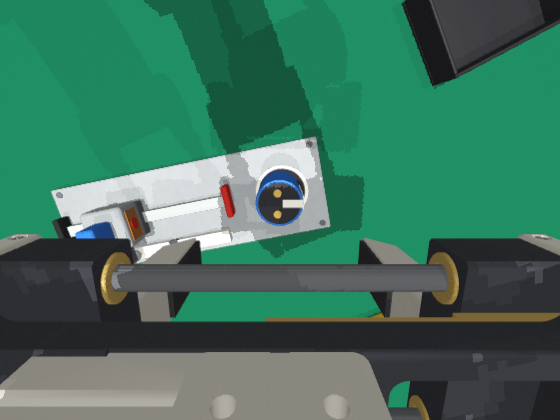

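The wrist view shows the can top at (280,200) with its bar pointing right, the red stop at (228,200), and plate corners at (315,138), (328,226) and (53,192).

Run:
```python
from h import *
c=dict(np.load("wrist1.npz"))
P=ray(c,[[53,192],[315.5,137.5],[329,227]],.012)[:,:2]*1000;print(P.round(1))
e=P[1]-P[0];f=P[2]-P[1];print(np.hypot(*e),np.hypot(*f),"ang y",np.degrees(np.arctan2(e[1],e[0])),np.degrees(np.arctan2(f[1],f[0])))
u=e/np.hypot(*e);mid=(P[1]+P[2])/2;print("spot",mid-u*55, "sx",[u[1],-u[0]])
```

```text
[[ 429.6 -137.2]
 [ 447.6  208.7]
 [ 565.6  200.8]]
346.31166919253684 118.32351917926519 ang y 87.03201841415999 -3.8306435730406014
spot [503.7436007 149.8004891] sx [np.float64(0.9986586255556273), np.float64(-0.05177788720433949)]
```

{"op": "arm_command", "data": {"xyz": [[0,0,-26],[0,0,-26],[0,0,-26],[0,0,-26],[0,0,-26],[0,0,-26],[0,0,-20],[0,0,-4],[0,0,0],[0,0,0]], "spin": [0,0,0,0,0,0,0,0,0,0]}}

```text
time: 3.05
tool_pos: [0.5001, 0.1486, 0.2259]
tool_rot: [3.141, 0.002, 2.888]
contact_force: [-0.7, -0.7, 0.1]
opening: 0.0918
grip_force: 0.0
```

{"op": "arm_command", "data": {"xyz": [[0,0,0],[0,0,0],[0,0,0],[0,0,0],[0,0,0],[0,0,0],[0,0,0],[0,0,0],[0,0,0],[0,0,0]], "spin": [0,0,0,0,0,0,0,0,0,0], "jaw": -1, "squeeze": 12}}

```text
time: 4.05
tool_pos: [0.4997, 0.1491, 0.2248]
tool_rot: [3.141, -0.0, 2.889]
contact_force: [1.1, -0.2, 0.9]
opening: 0.0495
grip_force: 12.0
```

{"op": "arm_command", "data": {"xyz": [[0.15,0.05,0],[0.15,0.05,0],[0.15,0.05,0],[0.15,0.05,0],[0.15,0.05,0],[0.15,0.05,0],[0.15,0.05,0],[0.15,0.05,0],[0.15,0.05,0],[0.15,0.05,0],[0.15,0.05,0],[0.15,0.05,0],[0.15,0.05,0],[0.15,0.05,0],[0.15,0.05,0],[0.15,0.05,0],[0.15,0.05,0],[0.15,0.05,0],[0.15,0.05,0],[0.15,0.05,0]], "spin": [-8.35,-8.35,-8.35,-8.35,-8.35,-8.35,-8.35,-8.35,-8.35,-8.35,-8.35,-8.35,-8.35,-8.35,-8.35,-8.35,-8.35,-8.35,-8.35,-8.35]}}

```text
time: 6.05
tool_pos: [0.5029, 0.15, 0.2247]
tool_rot: [3.141, -0.0, -0.032]
contact_force: [0.0, -1.0, 0.0]
opening: 0.0498
grip_force: 12.0
```

{"op": "arm_command", "data": {"xyz": [[0,0,0],[0,0,0],[0,0,0]], "spin": [0,0,0]}}

```text
time: 6.35
tool_pos: [0.5027, 0.1501, 0.2247]
tool_rot: [3.141, -0.0, -0.023]
contact_force: [0.3, -0.0, 0.0]
opening: 0.0495
grip_force: 12.0
```

{"op": "arm_command", "data": {"xyz": [[0,0,0],[0,0,0],[0,0,0],[0,0,0],[0,0,0],[0,0,0],[0,0,0],[0,0,0]], "spin": [0,0,0,0,0,0,0,0], "jaw": 1}}

```text
time: 7.15
tool_pos: [0.5027, 0.1501, 0.2247]
tool_rot: [3.141, 0.0, -0.026]
contact_force: [0.6, -0.4, -0.3]
opening: 0.0918
grip_force: 0.0
```

{"op": "arm_command", "data": {"xyz": [[0,0,15],[0,0,26],[0,0,26],[0,0,26],[0,0,26],[0,0,26],[0,0,20],[0,0,0],[0,0,0]], "spin": [0,0,0,0,0,0,0,0,0]}}

```text
time: 8.05
tool_pos: [0.5025, 0.1501, 0.3893]
tool_rot: [3.141, 0.0, -0.026]
contact_force: [-0.4, -0.0, 0.0]
opening: 0.0921
grip_force: 0.0
```

Run:
```python
from cell import *
from h import *
for n in("wrist","top"):
    c=read_camera(n);np.savez(n+"2.npz",**c);cv2.imwrite(f"pics/{n}2.png",c["img"][:,:,::-1])
    p=cloud(c);X,Y,Z=p[...,0],p[...,1],p[...,2]
    t=(abs(X-503)<40)&(abs(Y-150)<40)&(Z>86)&(Z<105)
    q=p[t];print(n,len(q),q.mean(0) if len(q) else 0,cv2.minEnclosingCircle(q[:,:2].astype(np.float32)) if len(q) else 0)
    w=t&(c["img"].min(-1)>150);print(p[w].mean(0),w.sum())
    g=(X>465)&(X<512)&(Y>-80)&(Y<60)&(Z>96)&(Z<108);print("post",p[g].mean(0),g.sum())
```

```text
wrist 1961 [506.09810706 149.1826567   93.01198635] ((504.9662170410156, 148.75485229492188), 25.290037155151367)
[504.25521588 134.82900918  93.13744271] 192
post [488.43307708 -51.31139612 101.60708867] 576
top 7 [483.11746981 150.45480621  92.86235695] ((483.1375732421875, 150.481201171875), 9.2201566696167)
[nan nan nan] 0
post [488.00636153 -52.49092934 102.05352352] 53<stdin>:8: RuntimeWarning: Mean of empty slice.
  ret = um.true_divide(
```

View pics/wrist2.png

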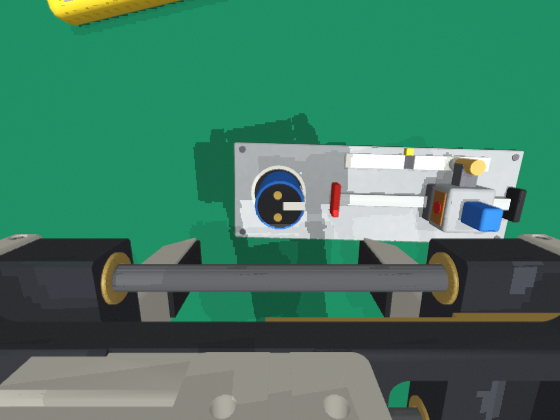

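The bar now points at the scanner (-93° measured, target -93.2°), and the can is within about 2 mm of the spot. Now I'll move to the post.

{"op": "arm_command", "data": {"xyz": [[-1.45,-20.2,0],[-1.45,-20.2,0],[-1.45,-20.2,0],[-1.45,-20.2,0],[-1.45,-20.2,0],[-1.45,-20.2,0],[-1.45,-20.2,0],[-1.45,-20.2,0],[-1.45,-20.2,0],[-1.45,-20.2,0],[0,0,0],[0,0,-30],[0,0,-30],[0,0,-30],[0,0,-25],[0,0,-15],[0,0,-7],[0,0,0],[0,0,0]], "spin": [-1.7,0,0,0,0,0,0,0,0,0,0,0,0,0,0,0,0,0,0]}}

```text
time: 10.05
tool_pos: [0.4885, -0.0517, 0.2531]
tool_rot: [3.141, -0.001, -0.055]
contact_force: [0.8, -0.7, 0.2]
opening: 0.0916
grip_force: 0.0
```

{"op": "arm_command", "data": {"xyz": [[0,0,0],[0,0,0],[0,0,0],[0,0,0],[0,0,0],[0,0,0],[0,0,0],[0,0,0],[0,0,0],[0,0,0],[0,0,0],[0,0,0],[0,0,0],[0,0,0]], "spin": [0,0,0,0,0,0,0,0,0,0,0,0,0,0], "jaw": -1, "squeeze": 25}}

```text
time: 11.45
tool_pos: [0.4882, -0.0519, 0.2527]
tool_rot: [3.141, 0.0, -0.055]
contact_force: [-0.7, 0.6, -0.4]
opening: 0.0199
grip_force: 25.0
```

{"op": "arm_command", "data": {"xyz": [[0.16,3,0],[0.16,3,0],[0.16,3,0],[0.16,3,0],[0.16,3,0],[0.16,3,0],[0.16,3,0],[0.16,3,0],[0.16,3,0],[0.16,3,0],[0.16,3,0],[0.16,3,0],[0,0,0],[0,0,0]], "spin": [0,0,0,0,0,0,0,0,0,0,0,0,0,0]}}

```text
time: 12.85
tool_pos: [0.4901, -0.0156, 0.2527]
tool_rot: [-3.141, -0.0, -0.056]
contact_force: [1.5, 0.8, -0.1]
opening: 0.0197
grip_force: 25.0
```

{"op": "arm_command", "data": {"xyz": [[0.1,2,0],[0.1,2,0],[0,0,0],[0,0,0]], "spin": [0,0,0,0]}}

```text
time: 13.25
tool_pos: [0.4904, -0.0119, 0.2527]
tool_rot: [3.142, -0.0, -0.056]
contact_force: [0.2, -2.0, -0.9]
opening: 0.0198
grip_force: 25.0
```

{"op": "arm_command", "data": {"xyz": [[0.1,2,0],[0,0,0],[0,0,0]], "spin": [0,0,0]}}

```text
time: 13.55
tool_pos: [0.4905, -0.0098, 0.2527]
tool_rot: [-3.141, -0.0, -0.056]
contact_force: [-0.7, -0.3, -1.8]
opening: 0.0197
grip_force: 25.0
```

{"op": "arm_command", "data": {"xyz": [[0.1,2,0],[0,0,0],[0,0,0]], "spin": [0,0,0]}}

```text
time: 13.85
tool_pos: [0.4906, -0.0077, 0.2527]
tool_rot: [-3.141, -0.0, -0.056]
contact_force: [-0.6, -0.3, -1.8]
opening: 0.0199
grip_force: 25.0
```

{"op": "arm_command", "data": {"xyz": [[0.05,1,0],[0,0,0]], "spin": [0,0]}}

```text
time: 14.05
tool_pos: [0.4906, -0.0069, 0.2527]
tool_rot: [3.141, -0.0, -0.056]
contact_force: [0.9, -2.5, -2.5]
opening: 0.0195
grip_force: 25.0
```

{"op": "arm_command", "data": {"xyz": [[0.05,1,0],[0,0,0]], "spin": [0,0]}}

```text
time: 14.25
tool_pos: [0.4907, -0.0058, 0.2527]
tool_rot: [-3.141, -0.0, -0.056]
contact_force: [2.3, -1.3, -2.4]
opening: 0.02
grip_force: 25.0
```

{"op": "arm_command", "data": {"xyz": [[0.05,1,0],[0,0,0]], "spin": [0,0]}}

```text
time: 14.45
tool_pos: [0.4907, -0.0046, 0.2527]
tool_rot: [-3.141, -0.0, -0.056]
contact_force: [1.1, 0.1, -2.6]
opening: 0.0193
grip_force: 25.0
```

{"op": "arm_command", "data": {"xyz": [[0.05,1,0],[0,0,0]], "spin": [0,0]}}

```text
time: 14.65
tool_pos: [0.4908, -0.0036, 0.2527]
tool_rot: [-3.141, -0.0, -0.056]
contact_force: [2.7, 0.1, -3.1]
opening: 0.0198
grip_force: 25.0
```

{"op": "arm_command", "data": {"xyz": [[0.05,1,0],[0,0,0]], "spin": [0,0]}}

```text
time: 14.85
tool_pos: [0.4908, -0.0026, 0.2527]
tool_rot: [-3.141, -0.0, -0.056]
contact_force: [2.1, 0.8, -3.7]
opening: 0.0199
grip_force: 25.0
```

{"op": "arm_command", "data": {"xyz": [[0.05,1,0],[0,0,0]], "spin": [0,0]}}

```text
time: 15.05
tool_pos: [0.4909, -0.0016, 0.2527]
tool_rot: [-3.141, -0.0, -0.056]
contact_force: [2.6, 2.8, -2.8]
opening: 0.0197
grip_force: 25.0
```

The forward pull has begun, so I'll continue in 1 mm steps until the force reverses.

{"op": "arm_command", "data": {"xyz": [[0.05,1,0],[0,0,0]], "spin": [0,0]}}

```text
time: 15.25
tool_pos: [0.4909, -0.0011, 0.2527]
tool_rot: [3.141, -0.0, -0.055]
contact_force: [2.8, -3.0, -4.7]
opening: 0.0197
grip_force: 25.0
```

{"op": "arm_command", "data": {"xyz": [[0.05,1,0],[0,0,0]], "spin": [0,0]}}

```text
time: 15.45
tool_pos: [0.491, -0.0007, 0.2527]
tool_rot: [3.14, 0.0, -0.055]
contact_force: [2.0, -7.3, -4.7]
opening: 0.0196
grip_force: 25.0
```

{"op": "arm_command", "data": {"xyz": [[0.05,1,0],[0,0,0]], "spin": [0,0]}}

```text
time: 15.65
tool_pos: [0.491, -0.0003, 0.2527]
tool_rot: [3.139, 0.0, -0.055]
contact_force: [1.2, -12.5, -4.6]
opening: 0.0198
grip_force: 25.0
```

{"op": "arm_command", "data": {"xyz": [[-0.1,-2,0],[0,0,0],[0,0,0],[0,0,0],[0,0,0],[0,0,0]], "spin": [0,0,0,0,0,0]}}

```text
time: 16.25
tool_pos: [0.4909, -0.001, 0.2527]
tool_rot: [3.141, -0.0, -0.055]
contact_force: [2.4, -5.4, -4.8]
opening: 0.02
grip_force: 25.0
```

Run:
```python
from cell import *
from h import *
p0=cloud(dict(np.load("top2.npz")))
c=read_camera("scene");cv2.imwrite("pics/s3.png",cv2.resize(c["img"][150:290,170:330],None,fx=4,fy=4,interpolation=cv2.INTER_CUBIC)[:,:,::-1])
p=cloud(c);hsv=cv2.cvtColor(c["img"],cv2.COLOR_RGB2HSV);X,Y,Z=p[...,0],p[...,1],p[...,2]
y=(X>515)&(X<580)&(Y>-100)&(Y<60)&(hsv[...,0]>12)&(hsv[...,0]<35)&(hsv[...,1]>110)
for a,ce,l in blobs(y,3):print("yel",a,ce.round(1),np.nanmedian(p[l],0).round(1))
o=observe();print(o["time"],o["contact_force"],o["tool_pos"],o["grip_force"])
```

```text
yel 30 [259.  224.2] [540.4  -8.9  64.7]
yel 9 [263. 237.] [550.6  -7.   17.7]
16.3 [ 2.39796018 -4.72973096 -4.38495946] [ 0.490928   -0.00104284  0.25272747] 24.999117851257324
```

View pics/s3.png

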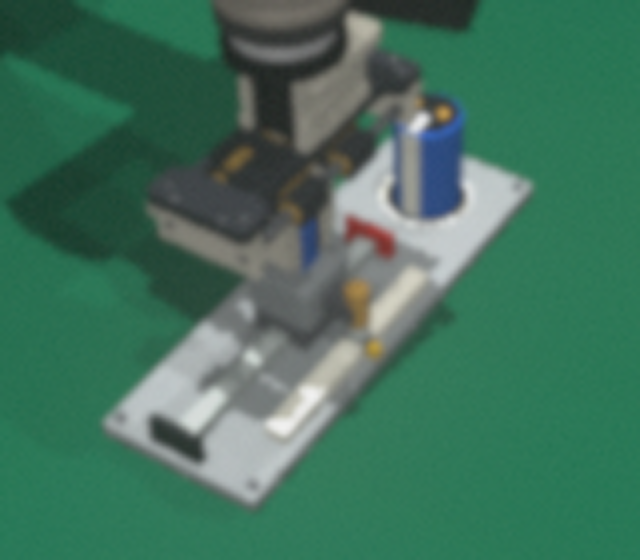

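The picture shows the plunger at crop (357,300) in line with the yellow notch block at (374,348), and the can's stripe facing the scanner at (410,160). I'll ease off the remaining push by half a millimetre and hand in.

{"op": "arm_command", "data": {"xyz": [[0,-0.5,0],[0,0,0],[0,0,0],[0,0,0],[0,0,0],[0,0,0]], "spin": [0,0,0,0,0,0]}}

```text
time: 16.9
tool_pos: [0.4909, -0.0013, 0.2527]
tool_rot: [-3.141, -0.0, -0.056]
contact_force: [3.0, -0.4, -4.6]
opening: 0.0202
grip_force: 25.0
```

Run:
```python
from cell import *
o=observe();print(o["tool_pos"],o["contact_force"],o["grip_force"])
print(hand_in())
```

```text
[ 0.49090661 -0.00127546  0.25272268] [ 2.98292921 -0.4038291  -4.62948649] 24.99958723783493
the job is handed in; nothing more can be done
None
```

I handed the job in at 16.9 s, with no verdict returned: the capacitor stands released on its spot with its stripe facing the scanner, and the scanner is gripped at 25 N, resting in the notch by feel and by camera.

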